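# Brake the stock dolly, load its tray, release it and roll it to the bumper

### The arm

A 6-joint arm with a two-finger parallel gripper is mounted at the origin on the work surface. World frame = base frame: x ahead of the robot, y to its left, z up, the work surface at z = 0. Lengths are in m, angles in rad, forces in N, time in s.
With the tool pointing down it reaches from about 0.325 to 0.9 m from the base axis. Payload 3.5 kg.
Tool frame: the origin (TCP) lies between the finger pads; the fingertips stand 8 mm ahead of it and the grasp point (between the pads) lies 11 mm behind it; z points along the fingers, y is the line along which they close (so a half turn about z gives the same grasp; the last joint's range is limited). The gripper opens to 85 mm and grips with 20 to 120 N. Pads are 22 mm wide; open, the fingers measure 114 mm over their backs; the gripper's body (76 mm by 85 mm) begins 54 mm behind the grasp point. The pads swing forward as they close: fully open they stand 13 mm farther back than shut.
Start: joints at [1.046, 0.276, -0.026, 1.268, 0, 1.467], TCP at [0.256, 0.57, 0.239] pointing down, gripper open.
Joint ranges: [-3.12, 3.12], [-0.85, 1.88], [-1.08, 1.24], [-1.95, 2.15], [-1.57, 1.53], [-3.14, 3.14]. Speed limits (rad/s): [2.57, 2.57, 3.14, 3.14, 3.14, 3.14].

### API

Orientations are given as a 3x3 rotation matrix whose columns are the frame's x, y, z axes.
In Python, from rig import monitor, get_image, calibration, workorder gives the robot as it stands.
- The arm moves only by the tool send_rows, never from a script. Its argument "steps" is a list of rows, each a list of 2 entries, a list of its own where there are three numbers: the shift along the world's x, y, z in mm, then the turn, a rotation vector about the world's x, y, z in degrees. In form: [[[dx, dy, dz], [ax, ay, az]], ...]. A call has 1 to 10 rows; each row is the pose to reach, as a shift and turn from the pose commanded when the call began; what a row does not reach only later rows make up. A row lasts 1/12 s, in which the tool goes at most 41.7 mm and 7.16 degrees, less where a joint would pass 70% of its speed; a pose out of reach is approached as far as the arm can. A call with a gripper value outside its range is refused whole. "hand" is the opening, from 0 (shut) to 1 (fully open), set as the call begins (left out, the last holds). The fingers move at their own pace and stop on an object; "force" is the grip in N (left out, the last holds). Time passes only in rows, so rows that repeat a pose let the fingers close. It gives the time, the measured TCP pose, the force, the opening and the grip force at its end, in the units of the state.
- monitor.state(): the state, without advancing time (a new reading comes with each control period).
- get_image(name): name is "scene" or "side" or "wrist"; returns the picture (420x560x3 uint8, blue, green, red); there is no depth.
- calibration(name): a dict with "fov_y" (degrees; the focal length in pixels is half the picture's height over the tangent of half this angle, whatever the lens; pixels are square), "cx", "cy" (the principal point, pixels), "extrinsics" (4x4, takes a point from camera to world coordinates). Camera axes: x right, y down, z forward; pixel columns grow to the right and rows downward; lengths in m; the calibration is good to about 2 mm. A picture is of the moment at which its call begins: read the wrist's pose just before it. calibration takes no time and is no camera call; for the wrist camera it gives the pose at the moment of the call.
- workorder.hand_in(): hands the job in; it is judged then, once.
The state is a dict: "t": time; "joint_positions": joint angles; "joint_vel": joint speeds; "joint_torque": joint torques, N m; "position": TCP position; "ee_rot": TCP orientation; "contact_force": force on the tool from outside, world axes, zero at the start; "torque": the same for the moment, N m; "opening": finger opening in m; "grasp_force": force on a finger pad.
Only numpy, scipy, OpenCV 4.12 (cv2) and the standard library are available. Lean on these libraries where they do the work, as an engineer would, in place of code of your own. Each camera call takes 0.05 s, during which the arm holds its last target. There are 200 camera calls.

### The job

Put the stock dolly's brake on by pushing its red pedal right down until it locks. With the brake on, set the banded stack of pale oak blanks into the dolly's snug wooden tray, one end tucked under the keeper cleat, until it lies flat and fully home, and let go of it. Then flick the pedal back up to release the brake and roll the loaded dolly along its lane up to the bumper without slamming it, leaving everything else on the bench where it is.

Things in the scene. Friction and masses are not known exactly. Their poses are not given: they have to be found in the camera images.
- lane: The dolly's lane, fixed for the run: two pale wooden battens 530 long, 18 wide, 24 high, 224 apart inside. Origin on the bench, midway between them; x across the lane, y along it, z up. Across its +y end stands the bumper: a wooden block 84 high with two black rubber pads, face at y = +230. A metal sill 8 high crosses it at y = -222 (pedal end).
- dolly (a joint): How far the dolly has rolled along its lane, m: 0 at the sill, 0.200 when its deck touches the bumper; it moves along the lane's +y. Unbraked it rolls with about 1 N and stays where it is left; braked it stands firm against at least 30 N.
- tray_floor (a point): Centre of the inner floor of the brown wooden tray on the dolly, 92 above the bench; axes those of the lane (y along the rolling direction). Inside 62.5 in x by 105 in y. Two side walls 9 thick and 25 high above this point; a sill only 6 high at the -y end; at the +y (bumper) end a wall 63.5 high with a keeper cleat on it (see cleat).
- cleat (a point): Middle of the lower inner edge of the tray's dark keeper cleat: a bar 6 thick that overhangs the tray's +y end by 8, its underside 63.5 above the tray floor, with cheeks of the side walls' thickness under its ends. The stack's end must lie beneath it, 3.5 below it, so the stack goes in tilted, that end down and first, then is laid level. Point: 44.5 in +y and 63.5 up from tray_floor.
- deck_end (a point): Middle of the top edge of the dolly's plywood deck at its -y (pedal) end, where it can be pushed; 83 above the bench, 140 from tray_floor toward -y. The deck is 190 in x by 240 in y, 15 thick, on four castors of 50 diameter. The pedal juts out from under this end, 60 to the +x side. Axes as the lane's.
- pedal_pivot (a point): Axis of the brake pedal, parallel to the lane's x, 52 above the bench; behind the castor at the dolly's -y end, +x side: 60 in x and -133 in y from tray_floor. Axes as the lane's.
- pedal_tread (a point): Centre of the upper face of the red pedal's tread, 34 wide (lane's x), 32 long, 5 thick; the pedal juts out from under the deck's -y end. 52 from the pivot axis (the free end 68). About 76 above the bench with the brake off, 46 with it on. Turns with the pedal: its -y points along the pedal to the free end, its x along the pivot axis.
- brake_pedal (a joint): Angle of the brake pedal, rad: 0 = up, brake off (free end 25 degrees above level); 0.60 = fully down on its stop, locked (9 degrees below level). Over centre: pushed down at the tread it resists with up to about 12 N, passes its centre near 0.33, snaps down and stays; lifted at the tread it resists with up to about 8 N to the same centre, then springs all the way up by itself.
- oak_stack: Stack of six pale oak blanks held by two paper bands, one rigid piece: 60 (x) by 100 (y) by 60 high, 0.18 to 0.36 kg. Origin at the centre of its underside. It stands on the bench. In the tray its 100 side lies along the lane's y, either way round, one end beneath the cleat; its top 35 stand above the side walls.
- walnut_stack: Stack of four dark walnut blanks with two paper bands, 60 (x) by 135 (y) by 48 high, too long for the tray; not wanted. Origin at the centre of its underside.
- glue_bottle: Yellow glue bottle with orange cap, 60 diameter, 170 high, beyond the lane; origin at its underside.
- screw_jar: Glass screw jar with steel lid, 72 diameter, 90 high, beyond the lane; origin at its underside.
- paint_tin: Paint tin with green label, 100 diameter, 120 high, beyond the lane; origin at its underside.
- tape_measure: Yellow tape measure lying on its side, 66 by 62 by 36, between the stacks and the lane; origin at its underside.
- try_square: Try square lying flat, steel blade 150 and dark wooden stock 110, 18 high, right of the lane, beyond the stacks; origin between them.
Things that resemble listed ones, but are neither listed nor needed, are in the scene too. Of the things that look like the oak_stack, the smaller one is meant.

How it is judged:
On the way, in this order (a step that is already met when the one before it is completed fails the run):
1. the brake pedal is locked down (at least 0.55 rad) before the oak stack comes to the tray (value of joint brake_pedal above 0.55 rad and distance between oak_stack and tray_floor above 0.1 m), for 0.2 s.
2. with the brake still locked, the oak stack sits fully home in the tray (underside within 6 mm of the tray floor's centre, lying flat) and is let go (value of joint brake_pedal above 0.55 rad and distance between oak_stack and tray_floor below 0.006 m and angle between oak_stack's own z axis and vertical below 0.05 rad and contact force between the fingers and oak_stack below 0.1 N), for 0.2 s.
3. the pedal is flicked up again (below 0.08 rad), the stack still home (value of joint brake_pedal below 0.08 rad and distance between oak_stack and tray_floor below 0.006 m), for 0.2 s.
At the end, for the whole second after the job is handed in: The dolly stands at the bumper (rolled to within 10 mm of it) at rest, its brake pedal up (below 0.08 rad), the oak stack lying flat and fully home in the tray, one end beneath the cleat (its underside within 6 mm of the tray floor's centre) (all of step 3 and value of joint dolly above 0.19 m and velocity of joint dolly between -0.01 and 0.01 m/s and angle between oak_stack's own z axis and vertical below 0.05 rad and linear speed of oak_stack below 0.02 m/s); the robot touches nothing.
It fails at once if the walnut stack is moved by more than 30 mm (distance of walnut_stack from where it was at the start of the episode above 0.03 m).
It fails at once if another thing on the bench is moved by more than 40 mm (distance of any of glue_bottle, screw_jar, paint_tin, tape_measure, try_square from where it was at the start of the episode above 0.04 m).
It fails at once if the dolly is slammed along (faster than 0.5 m/s) (velocity of joint dolly above 0.5 m/s).
It also fails if it takes over 66 s, if anything falls off the work surface, if the arm or the gripper's body presses on something with over 40 N, if the wrist force passes 120 N, or if a joint passes its speed limit or range.

## Working session

There is one attempt and no reset: what is moved stays moved. The work goes in short steps, Python scripts to look and compute and a tool call to move; the robot and the scene stay as the last step left them, time stands still between calls to the robot, and variables do not carry over. Pictures are saved under pics/ and viewed, at most 10 in all, crops included, and the job is handed in when it is done.

Besides the shell and the picture viewer there is one more tool, called after "Request:" in YAML: its name, and indented under it one key for each argument. send_rows: Moves the arm, as the interface text tells. Its arguments: {"type":"object","properties":{"steps":{"type":"array"},"hand":{"type":"number"},"force":{"type":"number"}},"required":["steps"]}

```bash
mkdir -p pics; python3 - <<'E'
from rig import *
import cv2,numpy as np
s=monitor.state();print(s['t'],s['position'],s['ee_rot'])
for n in("scene","side","wrist"):
    c=calibration(n);print(n,c['fov_y'],c['cx'],c['cy'],np.round(c['extrinsics'],3).tolist(),[k for k in c])
    cv2.imwrite(f"pics/{n}0.png",get_image(n))
a=cv2.imread("pics/scene0.png");b=cv2.imread("pics/side0.png")
E
```

```text
0.0 [0.2554992  0.56956187 0.23816066] [[-9.12366495e-01  4.09372920e-01 -1.09167946e-03]
 [ 4.09374321e-01  9.12364501e-01 -1.91912778e-03]
 [ 2.10370647e-04 -2.19785342e-03 -9.99997563e-01]]
scene 46.499538282124384 279.6789437013893 206.17707420879591 [[-0.745, 0.417, -0.521, 1.219], [0.667, 0.467, -0.58, 0.659], [0.001, -0.779, -0.626, 0.954], [0.0, 0.0, 0.0, 1.0]] ['fov_y', 'cx', 'cy', 'extrinsics']
side 53.92489782777796 277.671785499082 212.6594663249844 [[0.989, -0.112, 0.095, 0.427], [-0.146, -0.714, 0.685, -0.846], [-0.009, -0.691, -0.723, 0.916], [0.0, 0.0, 0.0, 1.0]] ['fov_y', 'cx', 'cy', 'extrinsics']
wrist 64.11446596778976 282.61778602378865 213.3075964902314 [[0.409, 0.863, 0.295, 0.18], [0.912, -0.387, -0.135, 0.604], [-0.002, 0.325, -0.946, 0.373], [0.0, 0.0, 0.0, 1.0]] ['fov_y', 'cx', 'cy', 'extrinsics']
```

View pics/scene0.png

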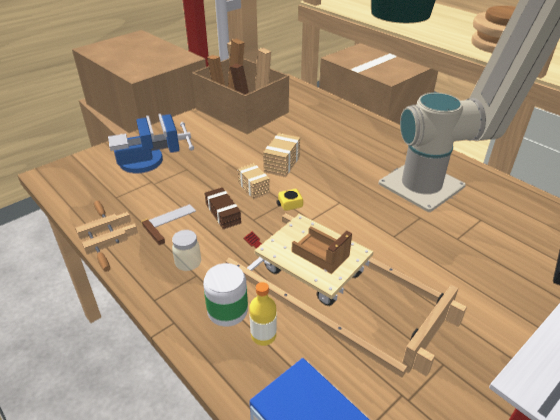

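View pics/side0.png

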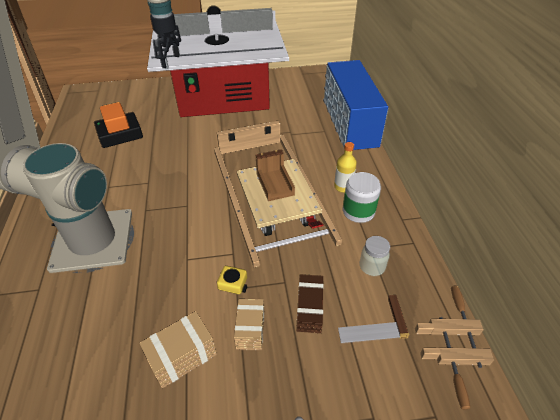

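```bash
python3 - <<'E'
import cv2,numpy as np
a=cv2.imread("pics/scene0.png");b=cv2.imread("pics/side0.png")
def crop(im,x,y,w,h,k,n):
    c=cv2.resize(im[y:y+h,x:x+w],None,fx=k,fy=k,interpolation=cv2.INTER_CUBIC)
    for u in range((x+9)//10*10,x+w,10):
        L=8 if u%50 else 20; cv2.line(c,((u-x)*k,0),((u-x)*k,L),(0,0,255),1)
        if u%50==0: cv2.putText(c,str(u),((u-x)*k+2,20),0,.4,(0,0,255),1)
    for v in range((y+9)//10*10,y+h,10):
        L=8 if v%50 else 20; cv2.line(c,(0,(v-y)*k),(L,(v-y)*k),(0,0,255),1)
        if v%50==0: cv2.putText(c,str(v),(2,(v-y)*k-2),0,.4,(0,0,255),1)
    cv2.imwrite(n,c)
crop(b,205,115,155,240,0+1*2+0,"pics/x.png") if 0 else None
crop(b,205,110,160,150,4,"pics/sd.png")
crop(a,190,120,200,150,4,"pics/sc.png")
E
```

```text
(no output)
```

View pics/sd.png

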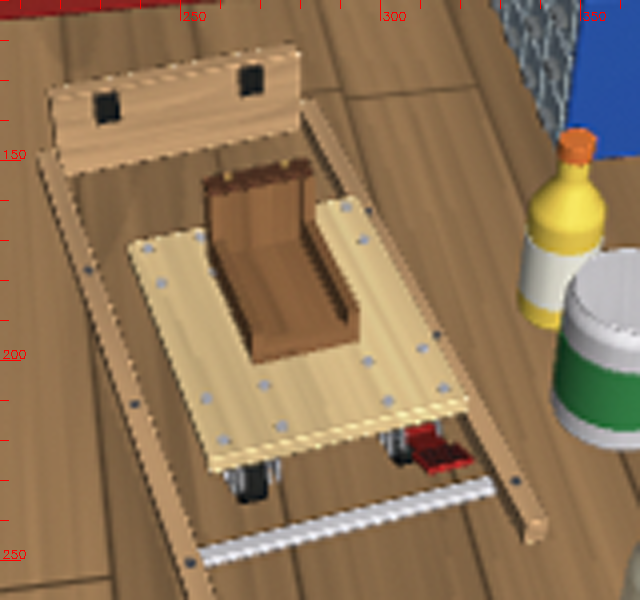

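View pics/sc.png

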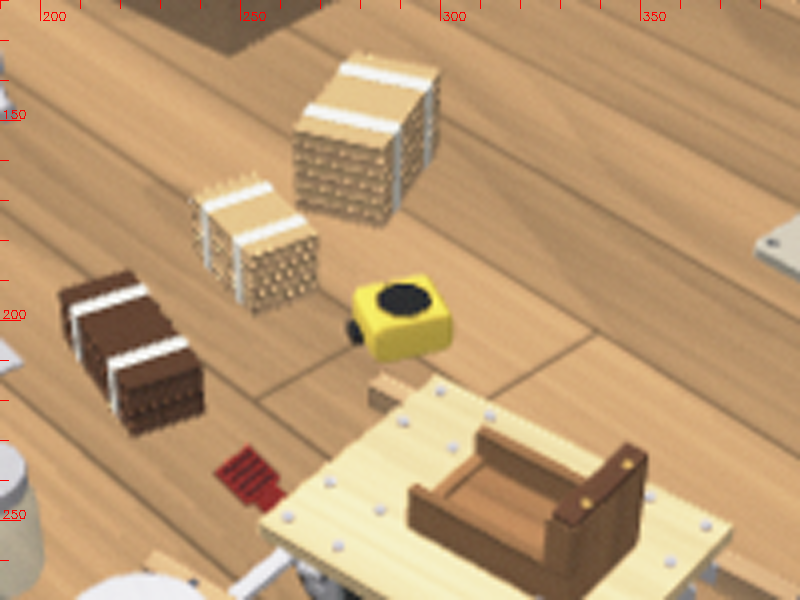

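```bash
cat > h.py <<'E'
import numpy as np
from rig import *
def ray(n,p,C=None):
    c=C or calibration(n);f=210/np.tan(np.radians(c['fov_y']/2));E=np.array(c['extrinsics'])
    return E[:3,3],E[:3,:3]@np.array([(p[0]-c['cx'])/f,(p[1]-c['cy'])/f,1])
def onz(n,p,z,C=None):
    o,d=ray(n,p,C);return (o+d*(z-o[2])/d[2])
def tri(l):
    A=0;b=0
    for n,p in l:
        o,d=ray(n,p);d=d/np.linalg.norm(d);M=np.eye(3)-np.outer(d,d);A=A+M;b=b+M@o
    return np.linalg.solve(A,b)
def pix(n,P,C=None):
    c=C or calibration(n);f=210/np.tan(np.radians(c['fov_y']/2));E=np.array(c['extrinsics'])
    q=E[:3,:3].T@(np.array(P)-E[:3,3]);return q[:2]/q[2]*f+[c['cx'],c['cy']]
E
python3 - <<'E'
from h import *
np.set_printoptions(precision=4,suppress=True)
nl,nr,fl,fr=[onz("side",p,.083) for p in [(257.5,225),(321.5,210),(237,170.5),(294,159)]]
print("deck side",nl,nr,fl,fr,"w",np.linalg.norm(nl-nr),"l",np.linalg.norm(nl-fl),np.linalg.norm(nr-fr))
a,b,c=[onz("scene",p,.083) for p in [(299,214.5),(255.5,250),(373,252.5)]]
print("deck scene",a,b,c,np.linalg.norm(a-b),np.linalg.norm(a-c))
print("tri nl",tri([("side",(257.5,225)),("scene",(299,214.5))]),"nr",tri([("side",(321.5,210)),("scene",(255.5,250))]))
# lane battens top inner? sill ends
print("sill", onz("side",(255,250),.008),onz("side",(328,231),.008))
for n,pts in {"scene":[(250,187),(269.5,178),(237.5,171),(257,165)]}.items():
    P=[onz(n,p,.06) for p in pts];print("oak",P,np.mean(P,0))
print("cleat top tri", tri([("side",(256,156)),("scene",(327.5,254))]),tri([("side",(282.5,150)),("scene",(0,0))][:1]+[("scene",(327.5,254))])if 0 else"")
print("pedal", onz("scene",(252,239),.076), onz("side",(316,223),.076))
E
```

```text
deck side [ 0.4753 -0.0939  0.083 ] [ 0.6592 -0.0653  0.083 ] [0.4382 0.1418 0.083 ] [0.6223 0.1695 0.083 ] w 0.18615053711524976 l 0.23862097269881594 0.2377205854428912
deck scene [ 0.4787 -0.0836  0.083 ] [ 0.6598 -0.055   0.083 ] [0.4425 0.1514 0.083 ] 0.18337857803417024 0.23781863519574142
tri nl [ 0.475  -0.0884  0.0776] nr [ 0.6588 -0.0595  0.0782]
sill [ 0.4621 -0.1189  0.008 ] [ 0.6802 -0.0814  0.008 ]
oak [array([ 0.4802, -0.299 ,  0.06  ]), array([ 0.4044, -0.2951,  0.06  ]), array([ 0.4557, -0.3926,  0.06  ]), array([ 0.3871, -0.3773,  0.06  ])] [ 0.4319 -0.341   0.06  ]
cleat top tri [0.5284 0.1131 0.1297] 
pedal [ 0.6355 -0.0991  0.076 ] [ 0.6354 -0.1051  0.076 ]
```

```bash
python3 - <<'E'
import cv2
b=cv2.imread("pics/side0.png")
x,y,w,h,k=210,260,130,100,6
c=cv2.resize(b[y:y+h,x:x+w],None,fx=k,fy=k,interpolation=cv2.INTER_CUBIC)
for u in range(x,x+w,10): cv2.line(c,((u-x)*k,0),((u-x)*k,10),(0,0,255),1);cv2.putText(c,str(u),((u-x)*k+2,20),0,.4,(0,0,255),1)
for v in range(y,y+h,10): cv2.line(c,(0,(v-y)*k),(10,(v-y)*k),(0,0,255),1);cv2.putText(c,str(v),(12,(v-y)*k+4),0,.4,(0,0,255),1)
cv2.imwrite("pics/oak.png",c)
E
```

```text
(no output)
```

View pics/oak.png

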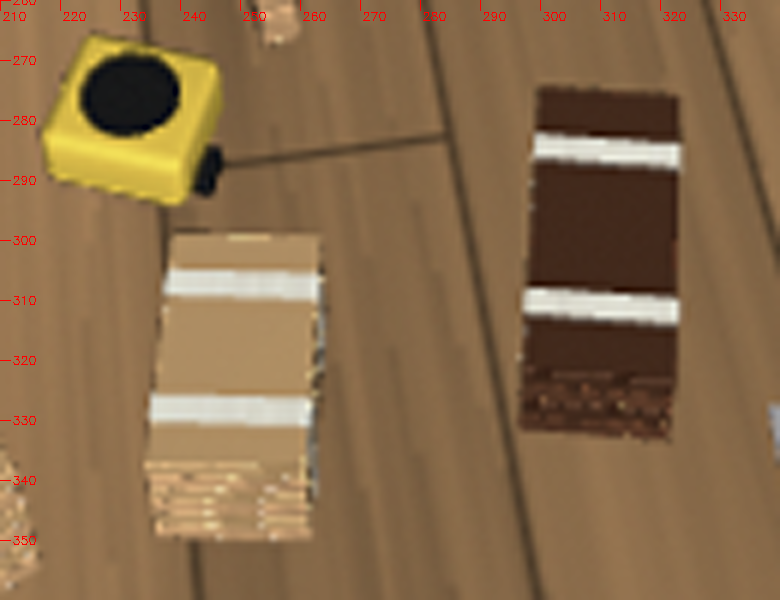

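Request:
send_rows:
  steps:
    - [[376,-670,10],[0,0,-57]]
    - [[376,-670,10],[0,0,-57]]
    - [[376,-670,10],[0,0,-57]]
    - [[376,-670,10],[0,0,-57]]
    - [[376,-670,10],[0,0,-57]]
    - [[376,-670,10],[0,0,-57]]
    - [[376,-670,10],[0,0,-57]]
    - [[376,-670,10],[0,0,-57]]
    - [[376,-670,10],[0,0,-57]]
    - [[376,-670,10],[0,0,-57]]
  hand: 0

```text
t: 0.98
position: [0.4601, 0.2049, 0.2446]
ee_rot: [[-0.153, 0.988, -0.0], [0.988, 0.153, 0.0], [0.0, -0.0, -1.0]]
contact_force: [0.4, 1.2, 0.3]
opening: 0.0002
grasp_force: 0.0
```

```bash
python3 - <<'E'
from h import *
np.set_printoptions(precision=4,suppress=True)
P=[onz("side",p,.06) for p in [(238,299),(263,299),(261.8,337),(234.3,337)]]
print("oak side",P,np.mean(P,0),[np.linalg.norm(P[i]-P[(i+1)%4]) for i in range(4)])
for p,z in [((299.5,274.5),.048),((322.5,276),.048)]: print("walnut",onz("side",p,z))
for p in [(217,284),(246,272)]: print("tape",onz("side",p,.036))
E
```

```text
oak side [array([ 0.4036, -0.3029,  0.06  ]), array([ 0.4627, -0.312 ,  0.06  ]), array([ 0.4482, -0.4085,  0.06  ]), array([ 0.3875, -0.3993,  0.06  ])] [ 0.4255 -0.3557  0.06  ] [np.float64(0.05986241417072625), np.float64(0.09764302851953306), np.float64(0.061349458694157595), np.float64(0.09771229833372429)]
walnut [ 0.5638 -0.2473  0.048 ]
walnut [ 0.6206 -0.2607  0.048 ]
tape [ 0.3538 -0.2358  0.036 ]
tape [ 0.43   -0.2101  0.036 ]
```

Request:
send_rows:
  steps:
    - [[85,-141,40],[0,0,0]]
    - [[85,-141,40],[0,0,0]]
    - [[85,-141,40],[0,0,0]]
    - [[85,-141,40],[0,0,0]]
    - [[85,-141,40],[0,0,0]]
    - [[85,-141,40],[0,0,0]]

```text
t: 1.48
position: [0.5461, 0.0639, 0.2851]
ee_rot: [[-0.15, 0.989, 0.001], [0.989, 0.15, 0.0], [-0.0, 0.001, -1.0]]
contact_force: [0.6, -0.4, 0.4]
opening: 0.0004
grasp_force: 0.0
```

```bash
python3 - <<'E'
from h import *
import cv2,json
np.set_printoptions(precision=4,suppress=True)
s=monitor.state();print(s['position'],s['ee_rot'],s['joint_vel'])
c=calibration("wrist");im=get_image("wrist");cv2.imwrite("pics/w1.png",im)
c['extrinsics']=np.array(c['extrinsics']).tolist();json.dump(c,open("w1.json","w"))
big=cv2.resize(im[0:420],(784,588),interpolation=cv2.INTER_CUBIC);cv2.imwrite("pics/w1b.png",big)
E
```

```text
[0.5461 0.0639 0.2851] [[-0.1495  0.9888  0.001 ]
 [ 0.9888  0.1495  0.0001]
 [-0.0001  0.001  -1.    ]] [ 0.0521 -0.0145 -0.0505  0.014   0.0178  0.0098]
```

View pics/w1b.png

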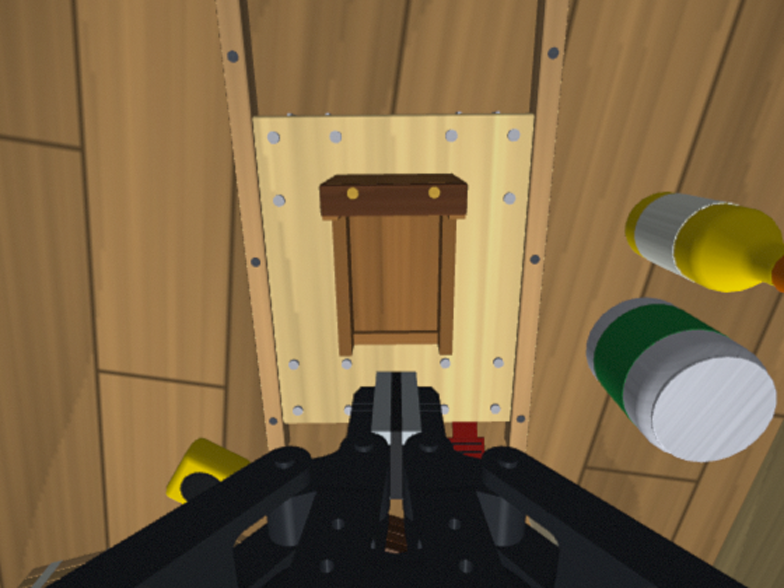

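```bash
python3 - <<'E'
from h import *
import cv2,json
np.set_printoptions(precision=4,suppress=True)
C=json.load(open("w1.json"));im=cv2.imread("pics/w1.png")
R=lambda p,z:onz("wrist",np.array(p)/1.4-.14,z,C)
D=[R(p,.083) for p in [(253,117),(533,114),(285,423),(510,422)]]
print("deck",D,[np.linalg.norm(D[i]-D[j]) for i,j in((0,1),(2,3),(0,2),(1,3))])
m=np.mean(D,0);print("deck mid",m, "dirs",np.degrees(np.arctan2(-(D[0]-D[2])[0],(D[0]-D[2])[1])),np.degrees(np.arctan2(-(D[1]-D[3])[0],(D[1]-D[3])[1])),np.degrees(np.arctan2((D[1]-D[0])[1],(D[1]-D[0])[0])))
for v in (165,185,205,225,240):
    print(v,' '.join(str(int(x)) for x in im[v-1:v+2,228:335].mean((0,2))))
E
```

```text
deck [array([0.4377, 0.1447, 0.083 ]), array([0.6226, 0.1746, 0.083 ]), array([ 0.4764, -0.0904,  0.083 ]), array([ 0.6618, -0.0615,  0.083 ])] [np.float64(0.18727160842198826), np.float64(0.18769179587868223), np.float64(0.23828178672049577), np.float64(0.2392638698641625)]
deck mid [0.5496 0.0419 0.083 ] dirs 9.350457090693604 9.44974082758037 9.17386946223171
165 171 171 170 170 170 168 170 173 173 130 93 86 87 86 86 86 86 86 86 58 41 46 87 89 90 94 95 97 96 95 93 94 93 92 90 89 91 91 92 90 88 85 84 83 87 94 96 97 99 101 101 99 98 100 102 102 101 98 99 101 103 103 101 103 98 94 94 94 95 96 98 98 96 95 94 95 94 93 93 94 92 93 94 94 92 71 46 43 82 88 87 86 86 87 86 86 85 109 177 184 183 183 183 183 184 185 185
185 170 171 171 171 170 169 168 168 171 173 139 96 87 88 87 88 88 88 88 87 55 39 50 85 88 90 94 96 99 98 97 95 93 94 93 91 93 94 94 92 90 88 87 84 84 90 94 96 98 101 101 100 100 102 103 103 102 100 100 101 103 104 103 101 99 96 96 97 98 97 99 98 97 96 95 95 95 94 94 94 95 95 95 95 93 55 41 62 84 88 88 88 87 88 88 86 93 156 183 185 183 183 183 184 185 185 186
205 167 168 170 17
[... 429 characters left out ...]
9 50 40 63 84 84 89 94 98 99 99 98 93 93 93 95 94 96 95 92 91 87 87 86 89 91 94 96 100 102 101 101 101 102 103 101 99 101 103 106 103 101 100 100 100 99 101 102 103 101 101 100 99 98 97 98 99 100 99 99 99 100 98 65 43 56 86 89 89 88 88 89 88 85 98 181 188 185 183 184 184 186 186 188 188 189
240 164 163 165 167 168 169 171 170 169 166 166 170 172 138 96 88 88 88 88 88 88 88 71 44 68 99 103 103 102 102 102 102 102 102 104 102 102 103 102 103 103 103 102 102 103 102 103 103 103 102 102 103 102 103 103 103 104 103 103 103 102 103 103 102 102 102 103 102 102 102 102 102 102 103 102 102 102 102 102 102 102 102 102 102 77 49 72 87 87 88 88 87 88 86 90 137 184 187 185 184 184 185 186 187 188 189 190
```

```bash
python3 - <<'E'
from h import *
import cv2,json
np.set_printoptions(precision=4,suppress=True)
C=json.load(open("w1.json"));im=cv2.imread("pics/w1.png").mean(2)
def cross(r,lo,hi,last):
    idx=[i+(r[i]-66)/(r[i]-r[i+1]) for i in range(lo,hi) if (r[i]-66)*(r[i+1]-66)<0]
    return idx[-1] if last else idx[0]
L=[];R=[]
for v in range(164,242,4):
    r=im[v-1:v+2].mean(0);L.append(onz("wrist",(cross(r,235,260,0),v),.117,C)[:2]);R.append(onz("wrist",(cross(r,300,322,1),v),.117,C)[:2])
L=np.array(L);R=np.array(R)
for Q in(L,R):
    p=np.polyfit(Q[:,1],Q[:,0],1);print("slope deg",np.degrees(np.arctan(-p[0])),"x at y=.05",np.polyval(p,.05),"res",np.std(Q[:,0]-np.polyval(p,Q[:,1])))
print("width",np.mean(R-L,0),np.hypot(*np.mean(R-L,0))*1)
# sill inner floor edge / tray end
for v in range(225,262): print(v,int(im[v,270:285].mean()),end=' ')
# deck end
print();print([ (v,int(im[v,225:230].mean())) for v in range(296,310)])
print([ (v,int(im[v,215:225].mean())) for v in range(76,92)],[ (v,int(im[v,345:355].mean())) for v in range(76,92)])
E
```

```text
slope deg 9.195424943672954 x at y=.05 0.5161013453020108 res 5.683040177796916e-05
slope deg 9.109101249826812 x at y=.05 0.579454351273656 res 7.953794651083327e-05
width [0.0619 0.0093] 0.06255525600545996
225 96 226 96 227 96 228 96 229 96 230 96 231 96 232 96 233 97 234 97 235 90 236 59 237 54 238 82 239 102 240 103 241 103 242 104 243 104 244 103 245 112 246 148 247 173 248 173 249 173 250 172 251 172 252 172 253 172 254 172 255 172 256 172 257 172 258 172 259 172 260 172 261 172 
[(296, 174), (297, 174), (298, 174), (299, 174), (300, 175), (301, 167), (302, 124), (303, 101), (304, 100), (305, 102), (306, 102), (307, 102), (308, 102), (309, 102)]
[(76, 93), (77, 92), (78, 93), (79, 93), (80, 93), (81, 91), (82, 93), (83, 125), (84, 163), (85, 170), (86, 170), (87, 169), (88, 170), (89, 170), (90, 170), (91, 170)] [(76, 111), (77, 110), (78, 110), (79, 110), (80, 103), (81, 104), (82, 144), (83, 176), (84, 175), (85, 174), (86, 174), (87, 175), (88, 175), (89, 175), (90, 175), (91, 176)]
```

Request:
send_rows:
  steps:
    - [[89,-175,-175],[0,0,0.5]]
    - [[89,-175,-175],[0,0,0.5]]
    - [[89,-175,-175],[0,0,0.5]]
    - [[89,-175,-175],[0,0,0.5]]
    - [[89,-175,-175],[0,0,0.5]]
    - [[89,-175,-175],[0,0,0.5]]
    - [[89,-175,-175],[0,0,0.5]]
    - [[89,-175,-190],[0,0,0.5]]
    - [[89,-175,-205],[0,0,0.5]]
    - [[89,-175,-215],[0,0,0.5]]

```text
t: 2.37
position: [0.6337, -0.1076, 0.0692]
ee_rot: [[-0.164, 0.987, -0.0], [0.987, 0.164, 0.0], [0.0, -0.0, -1.0]]
contact_force: [0.3, 0.3, 0.7]
opening: -0.0001
grasp_force: 0.1
```

Request:
send_rows:
  steps:
    - [[0,0,-5],[0,0,0]]
    - [[0,0,-10],[0,0,0]]
    - [[0,0,-15],[0,0,0]]
    - [[0,0,-18],[0,0,0]]

```text
t: 2.7
position: [0.6332, -0.1074, 0.0578]
ee_rot: [[-0.164, 0.986, -0.001], [0.986, 0.164, 0.001], [0.002, -0.001, -1.0]]
contact_force: [-18.0, 5.6, 48.9]
opening: -0.0001
grasp_force: 24.6
```

Request:
send_rows:
  steps:
    - [[0,0,15],[0,0,0]]
    - [[0,0,40],[0,0,0]]
    - [[0,0,80],[0,0,0]]
    - [[0,0,110],[0,0,0]]

```text
t: 3.03
position: [0.6336, -0.1081, 0.1641]
ee_rot: [[-0.163, 0.987, 0.001], [0.987, 0.163, 0.0], [0.0, 0.001, -1.0]]
contact_force: [0.7, -0.4, 0.4]
opening: -0.0
grasp_force: 0.0
```

```bash
python3 - <<'E'
from h import *
import cv2
np.set_printoptions(precision=4,suppress=True)
def ped(n,im):
    b,g,r=[im[...,i].astype(int) for i in range(3)]
    m=((r>80)&(r>2.2*g)&(r>2.2*b)).astype('uint8')
    k,l,st,c=cv2.connectedComponentsWithStats(m)
    e=pix(n,(.634,-.1066,.06)); 
    return [(c[i],st[i][:].tolist()) for i in range(1,k) if st[i][4]>10 and np.hypot(*(c[i]-e))<25]
for n in("scene","side"):
    im=get_image(n);cv2.imwrite(f"pics/{n}1.png",im)
    print(n,"before",ped(n,cv2.imread(f"pics/{n}0.png")),"after",ped(n,im))
    print(" exp up",pix(n,(.634,-.1066,.076)),"down",pix(n,(.634,-.110,.046)))
E
```

```text
scene before [(array([252.4478, 239.4851]), [244, 232, 17, 16, 134])] after [(array([252.4773, 247.1023]), [245, 243, 16, 9, 88])]
 exp up [250.6423 237.3122] down [250.2424 244.895 ]
side before [(array([312.5   , 221.4091]), [307, 216, 16, 13, 66])] after [(array([312.4492, 226.3316]), [306, 215, 16, 23, 187])]
 exp up [315.6133 223.4695] down [315.2495 231.5868]
```

Request:
send_rows:
  steps:
    - [[-205,-240,80],[0,0,-18.4]]
    - [[-205,-240,80],[0,0,-18.4]]
    - [[-205,-240,80],[0,0,-18.4]]
    - [[-205,-240,80],[0,0,-18.4]]
    - [[-205,-240,80],[0,0,-18.4]]
    - [[-205,-240,80],[0,0,-18.4]]
    - [[-205,-240,80],[0,0,-18.4]]
    - [[-205,-240,80],[0,0,-18.4]]
    - [[-205,-240,80],[0,0,-18.4]]
    - [[-205,-240,80],[0,0,-18.4]]
  hand: 1

```text
t: 3.97
position: [0.4281, -0.3499, 0.2422]
ee_rot: [[0.16, 0.987, 0.001], [0.987, -0.16, -0.0], [-0.0, 0.001, -1.0]]
contact_force: [0.8, 1.1, -0.2]
opening: 0.0854
grasp_force: 0.0
```

```bash
python3 - <<'E'
from h import *
import cv2,json
np.set_printoptions(precision=4,suppress=True)
s=monitor.state();print(s['position'],s['ee_rot'],s['joint_vel'])
c=calibration("wrist");im=get_image("wrist");cv2.imwrite("pics/w2.png",im)
c['extrinsics']=np.array(c['extrinsics']).tolist();json.dump(c,open("w2.json","w"))
cv2.imwrite("pics/w2b.png",cv2.resize(im,(784,588),interpolation=cv2.INTER_CUBIC))
E
```

```text
[ 0.4281 -0.3499  0.2422] [[ 0.1603  0.9871  0.0011]
 [ 0.9871 -0.1603 -0.0003]
 [-0.0001  0.0012 -1.    ]] [ 0.0476  0.0117 -0.0184  0.0006  0.0099  0.0048]
```

View pics/w2b.png

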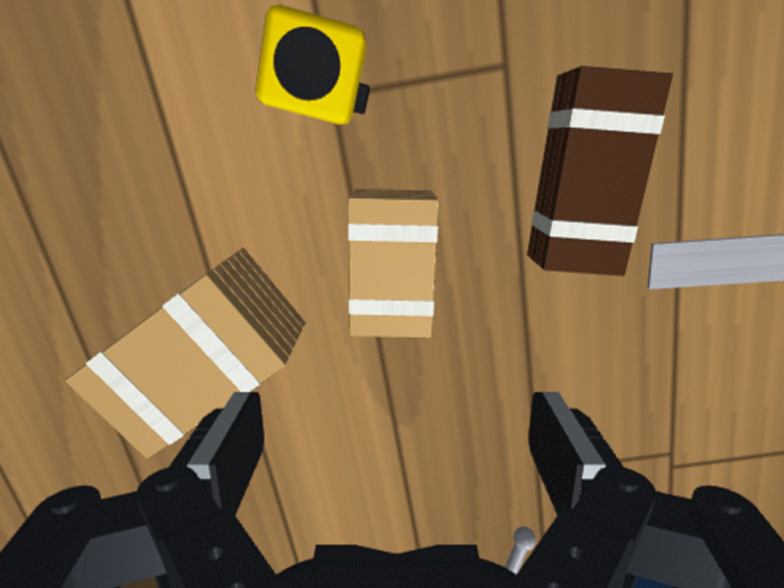

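```bash
python3 - <<'E'
from h import *
import json
np.set_printoptions(precision=4,suppress=True)
C=json.load(open("w2.json"))
D=[onz("wrist",np.array(p)/1.4-.14,.06,C) for p in [(349,199),(437,200),(350,336),(431,337.5)]]
print(D,np.mean(D,0),[np.linalg.norm(D[i]-D[j]) for i,j in((0,1),(2,3),(0,2),(1,3))])
print([np.degrees(np.arctan2(-(D[i]-D[j])[0],(D[i]-D[j])[1])) for i,j in((0,2),(1,3))],[np.degrees(np.arctan2((D[i]-D[j])[1],(D[i]-D[j])[0])) for i,j in((1,0),(3,2))])
C=json.load(open("w1.json"))
d=np.array([-.159,.987])
a=onz("wrist",(277,238.3),.098,C);b=onz("wrist",(277,235.3),.092,C);print(a[:2]+.0525*d,b[:2]+.0525*d)
E
```

```text
[array([ 0.4052, -0.301 ,  0.06  ]), array([ 0.4629, -0.311 ,  0.06  ]), array([ 0.3868, -0.3983,  0.06  ]), array([ 0.4453, -0.4091,  0.06  ])] [ 0.425  -0.3548  0.06  ] [np.float64(0.05855341707827372), np.float64(0.05947722298791889), np.float64(0.09908833852029131), np.float64(0.09962450922637911)]
[np.float64(-10.663185700932052), np.float64(-10.129050988956037)] [np.float64(-9.873903888118152), np.float64(-10.398522076649485)]
[0.5407 0.0606] [0.5405 0.0614]
```

Request:
send_rows:
  steps:
    - [[-3,-5,-40],[0,0,-1.1]]
    - [[-3,-5,-80],[0,0,-1.1]]
    - [[-3,-5,-120],[0,0,-1.1]]
    - [[-3,-5,-160],[0,0,-1.1]]
    - [[-3,-5,-190],[0,0,-1.1]]
    - [[-3,-5,-205],[0,0,-1.1]]
    - [[-3,-5,-205],[0,0,-1.1]]

```text
t: 4.6
position: [0.4234, -0.3487, 0.0315]
ee_rot: [[0.174, 0.985, -0.007], [0.985, -0.174, 0.008], [0.007, -0.009, -1.0]]
contact_force: [-0.7, 0.1, 0.2]
opening: 0.085
grasp_force: 0.0
```

Request:
send_rows:
  steps:
    - [[0,0,0],[0,0,0]]
    - [[0,0,0],[0,0,0]]
    - [[0,0,0],[0,0,0]]
    - [[0,0,0],[0,0,0]]
    - [[0,0,0],[0,0,0]]
    - [[0,0,0],[0,0,0]]
  hand: 0
  force: 50

```text
t: 5.1
position: [0.4271, -0.3548, 0.0384]
ee_rot: [[0.176, 0.984, 0.003], [0.984, -0.176, -0.002], [-0.001, 0.003, -1.0]]
contact_force: [1.1, 2.3, 5.0]
opening: 0.0594
grasp_force: 57.8
```

Request:
send_rows:
  steps:
    - [[0,0,40],[0,0,0]]
    - [[0,0,80],[0,0,2]]
    - [[10,20,115],[0,0,5]]
    - [[25,55,145],[0,0,9]]
    - [[38,92,160],[0,0,13]]
    - [[51,130,170],[0,0,17]]
    - [[64,168,180],[0,0,19.3]]
    - [[76,206,180],[0,0,19.3]]
    - [[88,244,180],[0,0,19.3]]
    - [[100,282,180],[0,0,19.3]]

```text
t: 5.93
position: [0.5255, -0.0709, 0.2169]
ee_rot: [[-0.158, 0.987, 0.0], [0.987, 0.158, -0.0], [-0.0, 0.0, -1.0]]
contact_force: [1.8, -0.6, -3.6]
opening: 0.0592
grasp_force: 57.5
```

Request:
send_rows:
  steps:
    - [[9,30,0],[0,0,0]]
    - [[18,60,0],[0,0,0]]
    - [[24,82,0],[0,0,0]]
    - [[26,90,-10],[-5,-0.8,0]]
    - [[26,90,-20],[-10,-1.6,0]]
    - [[26,90,-23],[-12.5,-2,0]]
    - [[26,90,-23],[-12.5,-2,0]]
    - [[26,90,-23],[-12.5,-2,0]]
    - [[26,90,-23],[-12.5,-2,0]]

```text
t: 6.68
position: [0.5517, 0.017, 0.1939]
ee_rot: [[-0.154, 0.987, 0.035], [0.964, 0.158, -0.216], [-0.218, 0.0, -0.976]]
contact_force: [-0.1, -0.5, -3.4]
opening: 0.0591
grasp_force: 57.4
```

```bash
python3 - <<'E'
from h import *
import cv2,json
np.set_printoptions(precision=4,suppress=True)
s=monitor.state();print(s['position'],s['ee_rot'],s['joint_vel'],s['contact_force'])
c=calibration("wrist");im=get_image("wrist");cv2.imwrite("pics/w3.png",im)
c['extrinsics']=np.array(c['extrinsics']).tolist();json.dump(c,open("w3.json","w"))
cv2.imwrite("pics/w3b.png",cv2.resize(im,(784,588),interpolation=cv2.INTER_CUBIC))
E
```

```text
[0.5517 0.017  0.1939] [[-0.1543  0.9874  0.0346]
 [ 0.9636  0.1581 -0.2155]
 [-0.2183  0.0001 -0.9759]] [-0.0135 -0.004   0.0135 -0.0011 -0.0031  0.0014] [-0.12   -0.5011 -3.4386]
```

View pics/w3b.png

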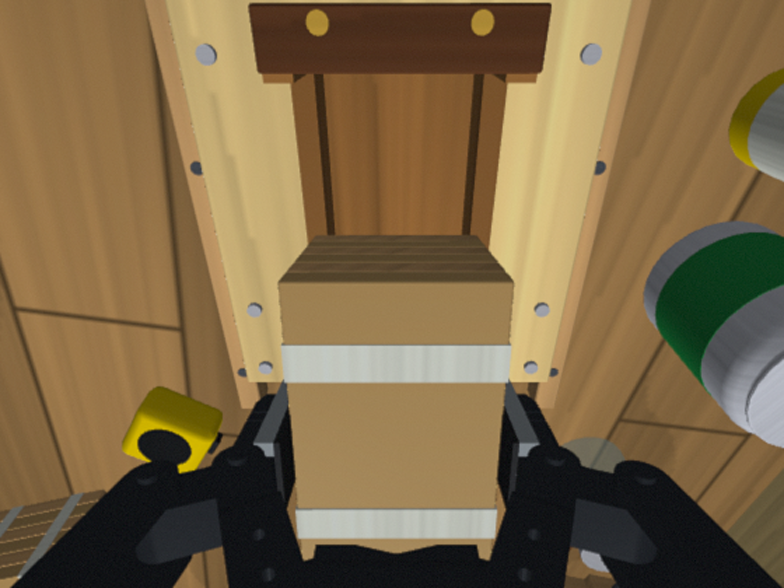

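```bash
python3 - <<'E'
from h import *
import cv2,json
np.set_printoptions(precision=5,suppress=True)
C=json.load(open("w3.json"));im=cv2.imread("pics/w3.png").mean(2)
T=np.array([.5517,.017,.1939]);R=np.array([[-0.1543,.9874,.0346],[.9636,.1581,-.2155],[-.2183,.0001,-.9759]])
for h in(.0216,-.0384):
  for p in ([(280,283),(512,281)] if h>0 else [(318,236),(478,236)]):
    o,d=ray("wrist",np.array(p)/1.4-.14,C); o=R.T@(o-T);d=R.T@d
    t=(-h-o[2])/d[2]; print("tool frame xy",h,(o+d*t)[:2])
L=[];Q=[]
def cr(r,lo,hi,last):
    idx=[i+(r[i]-66)/(r[i]-r[i+1]) for i in range(lo,hi) if (r[i]-66)*(r[i+1]-66)<0]
    return idx[-1] if last else idx[0]
u=np.array([.987,.159]);dd=np.array([-.159,.987])
for v in range(62,164,6):
    r=im[v-1:v+2].mean(0)
    a=onz("wrist",(cr(r,222,245,0),v),.117,C)[:2];b=onz("wrist",(cr(r,325,348,1),v),.117,C)[:2]
    L.append((a@dd,a@u));Q.append((b@dd,b@u))
L=np.array(L);Q=np.array(Q);pl=np.polyfit(L[:,0],L[:,1],1);pq=np.polyfit(Q[:,0],Q[:,1],1)
print("walls lateral at s=-.026,-.06:",[(np.polyval(pl,s),np.polyval(pq,s),(np.polyval(pl,s)+np.polyval(pq,s))/2) for s in(-.026,-.06)],"slope",np.degrees(np.arctan([pl[0],pq[0]])))
print("TCP lateral",T[:2]@u,"s",T[:2]@dd,"toolyaw",np.degrees(np.arctan2(.1581,.9874)))
E
```

```text
tool frame xy 0.0216 [ 0.04857 -0.02875]
tool frame xy 0.0216 [0.04911 0.02957]
tool frame xy -0.0384 [ 0.04848 -0.02863]
tool frame xy -0.0384 [0.04849 0.03097]
walls lateral at s=-.026,-.06: [(np.float64(0.517343034890824), np.float64(0.5800151392052721), np.float64(0.548679087048048)), (np.float64(0.5173720038503292), np.float64(0.5800236835517912), np.float64(0.5486978437010602))] slope [-0.04882 -0.0144 ]
TCP lateral 0.5472309 s -0.0709413 toolyaw 9.096839907537435
```

Request:
send_rows:
  steps:
    - [[0.8,0.1,-8],[0,0,0]]
    - [[0.8,0.1,-18],[0,0,0]]
    - [[0.8,0.1,-26],[0,0,0]]
    - [[0.8,0.1,-32],[0,0,0]]
    - [[0.8,0.1,-37],[0,0,0]]
    - [[0.8,0.1,-42],[0,0,0]]
    - [[0.8,0.1,-42],[0,0,0]]
    - [[0.8,0.1,-42],[0,0,0]]

```text
t: 7.4
position: [0.5521, 0.0174, 0.1513]
ee_rot: [[-0.155, 0.987, 0.034], [0.963, 0.159, -0.216], [-0.219, -0.001, -0.976]]
contact_force: [-0.0, 0.5, -2.5]
opening: 0.0589
grasp_force: 57.3
```

Request:
send_rows:
  steps:
    - [[-1.3,8,-1.9],[0,0,0]]
    - [[-2.6,16,-3.8],[0,0,0]]
    - [[-3.9,24,-5.7],[0,0,0]]
    - [[-4.9,30,-7.1],[0,0,0]]
    - [[-5.8,36,-8.4],[0,0,0]]
    - [[-6.7,41.5,-9.6],[0,0,0]]
    - [[-6.7,41.5,-9.6],[0,0,0]]
    - [[-6.7,41.5,-9.6],[0,0,0]]

```text
t: 8.07
position: [0.5456, 0.0593, 0.142]
ee_rot: [[-0.156, 0.987, 0.035], [0.963, 0.16, -0.217], [-0.219, -0.0, -0.976]]
contact_force: [0.6, -0.1, -3.3]
opening: 0.0594
grasp_force: 57.4
```

Request:
send_rows:
  steps:
    - [[-0.1,0.7,-1.3],[1.5,0.25,0]]
    - [[-0.2,1.3,-2.7],[3.06,0.5,0]]
    - [[-0.3,1.7,-4],[4.6,0.75,0]]
    - [[-0.3,2.1,-5.2],[6.2,1,0]]
    - [[-0.5,3,-6.7],[7.8,1.25,0]]
    - [[-0.6,3.9,-8.1],[9.4,1.5,0]]
    - [[-0.6,3.9,-8.1],[9.4,1.5,0]]

```text
t: 8.65
position: [0.5454, 0.0617, 0.134]
ee_rot: [[-0.157, 0.988, 0.009], [0.986, 0.157, -0.054], [-0.055, 0.0, -0.998]]
contact_force: [0.6, 0.0, -2.9]
opening: 0.0592
grasp_force: 57.5
```

Request:
send_rows:
  steps:
    - [[-0.2,1.5,0],[0,0,0]]
    - [[-0.2,1.5,0],[0,0,0]]
    - [[-0.3,1.8,-1.4],[1.5,0.25,0]]
    - [[-0.3,2,-2.2],[2.3,0.4,0]]
    - [[-0.3,2,-3],[3.1,0.5,0]]
    - [[-0.3,2,-3.3],[3.1,0.5,0]]
    - [[-0.3,2,-3.3],[3.1,0.5,0]]

```text
t: 9.23
position: [0.545, 0.0654, 0.1338]
ee_rot: [[-0.159, 0.987, 0.001], [0.987, 0.159, -0.0], [-0.0, 0.001, -1.0]]
contact_force: [-6.6, 2.9, 11.1]
opening: 0.059
grasp_force: 59.7
```

Request:
send_rows:
  steps:
    - [[0,-1,1],[0,0,0]]
    - [[-0.2,-2,1],[0,0,0]]
    - [[-0.2,-2,1],[0,0,0]]
    - [[-0.2,-2,1],[0,0,0]]

```text
t: 9.57
position: [0.5451, 0.0648, 0.1342]
ee_rot: [[-0.16, 0.987, 0.002], [0.987, 0.16, 0.003], [0.003, 0.002, -1.0]]
contact_force: [-3.4, 5.8, 8.8]
opening: 0.0593
grasp_force: 59.1
```

```bash
python3 - <<'E'
from h import *
import cv2,json
np.set_printoptions(precision=4,suppress=True)
s=monitor.state();print(s['position'],s['contact_force'],s['torque'])
c=calibration("wrist");im=get_image("wrist");cv2.imwrite("pics/w4.png",im)
c['extrinsics']=np.array(c['extrinsics']).tolist();json.dump(c,open("w4.json","w"))
a=get_image("side");b=get_image("scene");cv2.imwrite("pics/side4.png",a);cv2.imwrite("pics/scene4.png",b)
K=np.zeros((600,800,3),np.uint8)
w=cv2.resize(im[60:360,130:430],(480,480));K[:480,:480]=w
K[:300,480:800]=cv2.resize(a[140:215,235:315],(320,300),interpolation=cv2.INTER_CUBIC)
K[300:600,480:800]=cv2.resize(b[200:275,285:365],(320,300),interpolation=cv2.INTER_CUBIC)
cv2.imwrite("pics/c4.png",K)
E
```

```text
[0.5451 0.0648 0.1342] [-3.4299  5.7704  8.8003] [ 0.8732  0.8782 -0.1581]
```

View pics/c4.png

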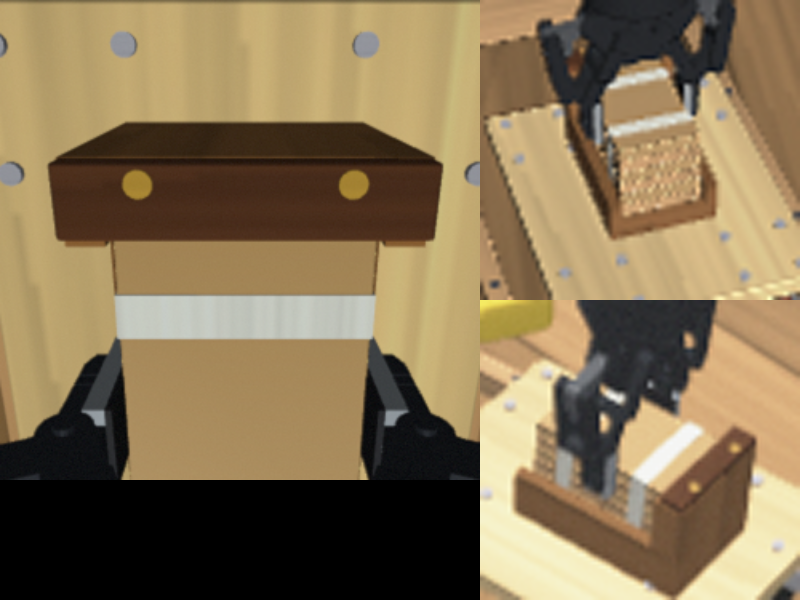

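Request:
send_rows:
  steps:
    - [[0,0,2],[0,0,0]]
    - [[0,0,2],[0,0,0]]
    - [[0,0,2],[0,0,0]]
    - [[0,0,2],[0,0,0]]
    - [[0,0,30],[0,0,0]]
    - [[0,0,60],[0,0,0]]
    - [[0,0,100],[0,0,0]]
    - [[0,0,130],[0,0,0]]
    - [[0,0,130],[0,0,0]]
  hand: 1

```text
t: 10.47
position: [0.549, 0.0626, 0.2693]
ee_rot: [[-0.158, 0.987, 0.013], [0.987, 0.159, -0.0], [-0.002, 0.013, -1.0]]
contact_force: [0.8, 0.0, 0.7]
opening: 0.0854
grasp_force: 0.0
```

```bash
python3 - <<'E'
from h import *
import cv2,json
np.set_printoptions(precision=4,suppress=True)
s=monitor.state();print(s['position'],s['ee_rot'][0],s['contact_force'],s['torque'])
c=calibration("wrist");im=get_image("wrist");cv2.imwrite("pics/w5.png",im)
c['extrinsics']=np.array(c['extrinsics']).tolist();json.dump(c,open("w5.json","w"))
a=get_image("side");b=get_image("scene");cv2.imwrite("pics/side5.png",a);cv2.imwrite("pics/scene5.png",b)
K=np.zeros((600,800,3),np.uint8)
K[:480,:480]=cv2.resize(im[80:320,160:400],(480,480),interpolation=cv2.INTER_CUBIC)
K[:300,480:800]=cv2.resize(a[140:215,235:315],(320,300),interpolation=cv2.INTER_CUBIC)
K[300:600,480:800]=cv2.resize(b[200:275,285:365],(320,300),interpolation=cv2.INTER_CUBIC)
cv2.imwrite("pics/c5.png",K)
E
```

```text
[0.549  0.0626 0.2693] [-0.1585  0.9873  0.0132] [0.7847 0.0028 0.6931] [ 0.0097 -0.0401 -0.0386]
```

View pics/c5.png

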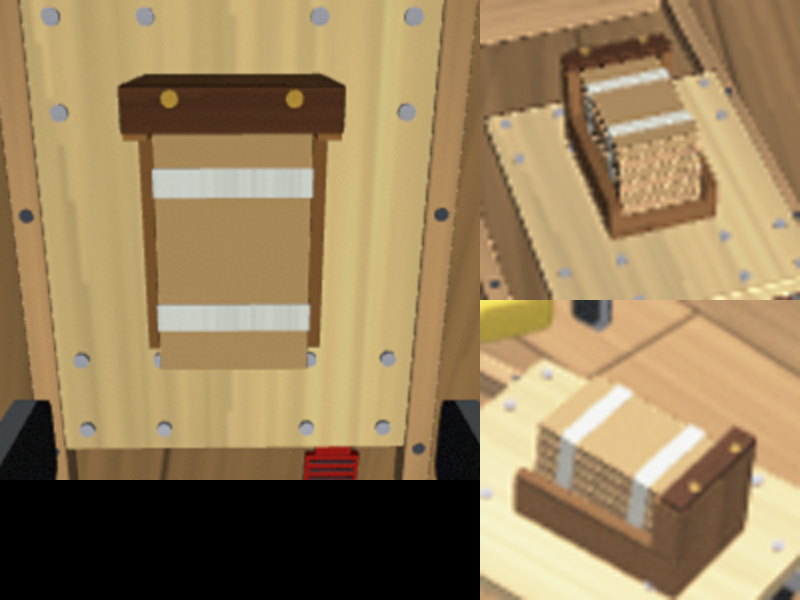

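```bash
cat > m.py <<'E'
from h import *
import cv2,json,sys
np.set_printoptions(precision=4,suppress=True)
u=np.array([.987,.159]);dd=np.array([-.159,.987])
def meas(f,z=.152):
    C=json.load(open(f+".json"));im=cv2.GaussianBlur(cv2.imread("pics/"+f+".png"),(3,3),0).astype(float)
    E=np.array(C['extrinsics'])
    # predicted lateral edges -> search gradient max near prediction
    out=[]
    for s in np.arange(-.070,.012,.003):
        e=[]
        for l in(.5487-.03,.5487+.03):
            P=s*dd+l*u;p=pix("wrist",(P[0],P[1],z),C);v=int(round(p[1]));r=im[v-1:v+2].mean(0)
            g=np.abs(np.diff(r,axis=0)).sum(1);lo=int(p[0])-4;w=g[lo:lo+9]
            k=lo+int(w.argmax());ww=g[k-1:k+2];x=k+.5+(ww*[-1,0,1]).sum()/ww.sum()
            Q=onz("wrist",(x,v),z,C)[:2];e.append((Q@dd,Q@u))
        out.append((e[0][0],e[0][1],e[1][1]))
    o=np.array(out);w=o[:,2]-o[:,1];p=np.polyfit(o[:,0],w,1)
    for _ in range(3):
        k=np.abs(w-np.polyval(p,o[:,0]))<.0008;p=np.polyfit(o[k,0],w[k],1)
    D=E[2,3]-z
    print(f,"n",k.sum(),"widths mm",np.round(w*1000,1)); print(" w at front(+.02)/rear(-.07)",np.polyval(p,[.02,-.07])*1000,"height err mm",(np.polyval(p,[.02,-.07])/.06-1)*D*1000)
    print(" lateral mid",np.median((o[k,1]+o[k,2])/2),"yaw slope deg",np.degrees(np.arctan(np.polyfit(o[k,0],(o[k,1]+o[k,2])[k] if 0 else (o[k,1]+o[k,2])/2,1)[0])))
    # rear edge: column at centre
    P=lambda s:pix("wrist",tuple(s*dd+.5487*u)+(z,),C)
    c=int(P(-.076)[0]);v0=int(P(-.060)[1]);v1=int(P(-.092)[1]);r=im[v0:v1,c-12:c+13].mean(1);g=np.abs(np.diff(r,axis=0)).sum(1)
    k=int(g[1:-1].argmax())+1;ww=g[k-1:k+2];y=v0+k+.5+(ww*[-1,0,1]).sum()/ww.sum()
    print(" rear top edge s at z:",[(zz,round(float(onz("wrist",(c,y),zz,C)[:2]@dd),4)) for zz in(z,z+.003,z+.006)],"expected flat -.076±.0025")
meas(sys.argv[1])
E
python3 m.py w5
```

```text
w5 n 18 widths mm [61.5 66.  60.3 60.8 60.8 62.1 62.  61.9 61.7 60.6 60.4 60.1 60.  59.9
 59.8 60.1 60.6 60.5 60.  59.8 59.6 59.6 59.5 60.7 61.1 60.9 61.3 59.9]
 w at front(+.02)/rear(-.07) [59.2492 61.0128] height err mm [-3.1514  4.251 ]
 lateral mid 0.5485884770150884 yaw slope deg 0.06477991716604246
 rear top edge s at z: [(0.152, -0.0745), (0.155, -0.0729), (0.158, -0.0714)] expected flat -.076±.0025
```

Request:
send_rows:
  steps:
    - [[5,-40,0],[0,0,0]]
    - [[10,-80,0],[0,0,0]]
    - [[10,-85,-30],[0,0,0]]
    - [[10,-85,-70],[0,0,0]]
    - [[10,-85,-110],[0,0,0]]
    - [[10,-85,-140],[0,0,0]]
    - [[10,-85,-151],[0,0,0]]
    - [[10,-85,-151],[0,0,0]]
    - [[10,-85,-151],[0,0,0]]
  hand: 0

```text
t: 11.37
position: [0.5539, -0.0221, 0.1101]
ee_rot: [[-0.159, 0.987, -0.002], [0.987, 0.159, 0.0], [0.001, -0.002, -1.0]]
contact_force: [1.0, -0.2, 0.6]
opening: -0.0
grasp_force: 0.0
```

Request:
send_rows:
  steps:
    - [[-1,6,0],[0,0,0]]
    - [[-2,12,0],[0,0,0]]
    - [[-2.8,17,0],[0,0,0]]
    - [[-3.2,20,0],[0,0,0]]
    - [[-3.5,22,0],[0,0,0]]
    - [[-3.5,22,0],[0,0,0]]

```text
t: 11.87
position: [0.5513, 0.0004, 0.1114]
ee_rot: [[-0.16, 0.987, 0.001], [0.987, 0.16, -0.0], [-0.0, 0.001, -1.0]]
contact_force: [0.5, 0.1, 0.2]
opening: -0.0
grasp_force: 0.0
```

Request:
send_rows:
  steps:
    - [[3,2,3],[0,0,0]]
    - [[2.8,3.5,3],[0,0,0]]
    - [[2.6,4.5,3],[0,0,0]]
    - [[2.4,5.5,3],[0,0,0]]
    - [[2.2,6.5,3],[0,0,0]]

```text
t: 12.28
position: [0.5541, 0.0056, 0.1143]
ee_rot: [[-0.158, 0.987, 0.002], [0.987, 0.158, -0.001], [-0.002, 0.001, -1.0]]
contact_force: [0.2, -3.2, 1.6]
opening: -0.0003
grasp_force: 0.0
```

Request:
send_rows:
  steps:
    - [[-0.2,1,0],[0,0,0]]
    - [[-0.3,2,0],[0,0,0]]
    - [[-0.3,2,0],[0,0,0]]

```text
t: 12.53
position: [0.5533, 0.0074, 0.1135]
ee_rot: [[-0.158, 0.987, 0.0], [0.987, 0.158, -0.002], [-0.002, 0.0, -1.0]]
contact_force: [2.2, -5.1, -1.2]
opening: 0.0001
grasp_force: 0.0
```

Request:
send_rows:
  steps:
    - [[-0.2,1,0],[0,0,0]]
    - [[-0.3,2,0],[0,0,0]]
    - [[-0.3,2,0],[0,0,0]]

```text
t: 12.78
position: [0.5536, 0.0077, 0.1136]
ee_rot: [[-0.157, 0.988, 0.001], [0.988, 0.157, -0.006], [-0.007, 0.0, -1.0]]
contact_force: [2.7, -10.3, -1.7]
opening: 0.0002
grasp_force: 0.0
```

Request:
send_rows:
  steps:
    - [[0.5,-4,0],[0,0,0]]
    - [[0.5,-6,25],[0,0,0]]
    - [[0,-4,65],[0,0,0]]
    - [[-3,15,105],[0,0,0]]
    - [[-6,45,130],[0,0,0]]
    - [[-6,55,155],[0,0,0]]
    - [[-6,55,155],[0,0,0]]
    - [[-6,55,155],[0,0,0]]
  hand: 1

```text
t: 13.45
position: [0.5473, 0.0666, 0.2703]
ee_rot: [[-0.161, 0.987, 0.003], [0.987, 0.161, 0.001], [0.001, 0.003, -1.0]]
contact_force: [-0.3, -0.2, -0.2]
opening: 0.0855
grasp_force: 0.0
```

```bash
cat > snap.py <<'E'
from h import *
import cv2,json,sys
n=sys.argv[1];s=monitor.state();print(s['t'],s['position'],np.array(s['ee_rot'])[:,2])
c=calibration("wrist");im=get_image("wrist");cv2.imwrite(f"pics/{n}.png",im)
c['extrinsics']=np.array(c['extrinsics']).tolist();json.dump(c,open(n+".json","w"))
E
python3 snap.py w6; python3 m.py w6
```

```text
13.45 [0.54727041 0.06659547 0.27030501] [ 0.00287914  0.00140578 -0.99999487]
w6 n 20 widths mm [62.2 62.2 58.7 59.3 59.6 59.6 60.9 60.8 60.7 60.5 59.9 59.7 59.6 59.4
 59.2 59.1 59.1 59.3 59.4 59.7 59.4 59.3 59.1 59.1 60.4 60.8 60.7 60.9]
 w at front(+.02)/rear(-.07) [58.5645 60.5801] height err mm [-6.0555  2.4471]
 lateral mid 0.54820703243129 yaw slope deg 0.18515466701322153
 rear top edge s at z: [(0.152, -0.0695), (0.155, -0.068), (0.158, -0.0664)] expected flat -.076±.0025
```

```bash
python3 - <<'E'
from h import *
import cv2,json
u=np.array([.987,.159]);dd=np.array([-.159,.987])
def edge(f,l,s0,s1,z,half=4):
    C=json.load(open(f+".json"));im=cv2.GaussianBlur(cv2.imread("pics/"+f+".png"),(3,3),0).astype(float)
    P=lambda s:pix("wrist",tuple(s*dd+l*u)+(z,),C)
    a,b=P(s0),P(s1);c=int((a[0]+b[0])/2);v0,v1=int(min(a[1],b[1])),int(max(a[1],b[1]))+1
    v1=min(v1,419)
    g=np.abs(np.diff(im[v0:v1,c-half:c+half+1].mean(1),axis=0)).sum(1);k=int(g[1:-1].argmax())+1;w=g[k-1:k+2];y=v0+k+.5+(w*[-1,0,1]).sum()/w.sum()
    return round(float(onz("wrist",(c,y),z,C)[:2]@dd)*1000,1),round(float(g[k]))
for f in("w1","w5","w6"):
    print(f,"deckend",[edge(f,.5487+o,-.185,-.150,.083) for o in(-.07,-.05,.03)],"deckfar",[edge(f,.5487+o,.06,.088,.083) for o in(-.07,.07)],
     "tray rear@wall end",[edge(f,.5487+o,-.098,-.072,.117,1) for o in(-.035,.035)],"cleat edge",[edge(f,.5487+o,.008,.028,.1555) for o in(-.02,0,.02)])
E
```

```text
w1 deckend [(-164.7, 82), (-164.8, 82), (-155.5, 13)] deckfar [(72.9, 80), (73.1, 86)] tray rear@wall end [(-86.8, 84), (-87.0, 101)] cleat edge [(18.3, 40), (18.2, 47), (18.1, 39)]
w5 deckend [(-159.2, 74), (-159.2, 79), (-159.6, 76)] deckfar [(78.5, 71), (78.5, 80)] tray rear@wall end [(-72.9, 74), (-73.1, 72)] cleat edge [(10.7, 86), (23.7, 83), (23.8, 87)]
w6 deckend [(-159.1, 88), (-159.1, 83), (-159.1, 96)] deckfar [(78.5, 71), (78.6, 80)] tray rear@wall end [(-81.1, 58), (-85.4, 44)] cleat edge [(23.9, 91), (23.9, 91), (23.8, 88)]
```

Request:
send_rows:
  steps:
    - [[3,-34,-20],[0,0,0]]
    - [[3,-34,-55],[0,0,0]]
    - [[3,-34,-85],[0,0,0]]
    - [[3,-34,-98],[0,0,0]]
    - [[3,-34,-103],[0,0,0]]
    - [[3,-34,-106],[0,0,0]]
    - [[3,-34,-108],[0,0,0]]
    - [[3,-34,-110],[0,0,0]]
    - [[3,-34,-110],[0,0,0]]
  hand: 0

```text
t: 14.25
position: [0.5502, 0.0312, 0.1601]
ee_rot: [[-0.159, 0.987, 0.001], [0.987, 0.159, -0.0], [-0.0, 0.001, -1.0]]
contact_force: [-0.5, -0.7, 0.1]
opening: -0.0
grasp_force: 0.4
```

Request:
send_rows:
  steps:
    - [[0,0,-1],[0,0,0]]
    - [[0,0,-2],[0,0,0]]
    - [[0,0,-2.5],[0,0,0]]

```text
t: 14.5
position: [0.5503, 0.0312, 0.16]
ee_rot: [[-0.159, 0.987, 0.002], [0.987, 0.159, -0.001], [-0.001, 0.002, -1.0]]
contact_force: [-7.1, -0.0, 17.6]
opening: -0.0002
grasp_force: 9.0
```

Request:
send_rows:
  steps:
    - [[0,0,30],[0,0,0]]
    - [[18,-30,35],[0,0,0]]
    - [[38,-64,35],[0,0,0]]
    - [[58,-98,35],[0,0,0]]
    - [[76,-128,25],[0,0,0]]
    - [[84,-140,0],[0,0,0]]
    - [[84,-140,-40],[0,0,0]]
    - [[84,-140,-70],[0,0,0]]
    - [[84,-140,-70],[0,0,0]]
    - [[84,-140,-70],[0,0,0]]
  hand: 0.7
  force: 30

```text
t: 15.33
position: [0.6321, -0.1082, 0.0848]
ee_rot: [[-0.159, 0.987, -0.004], [0.987, 0.159, 0.001], [0.002, -0.004, -1.0]]
contact_force: [-0.6, -0.4, 1.1]
opening: 0.0598
grasp_force: 0.0
```

```bash
python3 snap.py w7; python3 - <<'E'
from h import *
import cv2,json
np.set_printoptions(precision=4,suppress=True)
C=json.load(open("w7.json"));im=cv2.imread("pics/w7.png");b,g,r=[im[...,i].astype(int) for i in range(3)]
m=((r>70)&(r>2.2*g)&(r>2.2*b)).astype('uint8');k,l,st,c=cv2.connectedComponentsWithStats(m)
for i in range(1,k):
    if st[i][4]>60: print(c[i],st[i])
i=1+st[1:,4].argmax();x,y,w,h,_=st[i]
for p in[(x,y+h/2),(x+w,y+h/2),(x+w/2,y),(x+w/2,y+h),c[i]]: print(p,onz("wrist",p,.046,C))
E
```

```text
15.3333 [ 0.63207063 -0.10823     0.08482917] [-0.00422828  0.00121531 -0.99999032]
[286.1054 229.7704] [ 256  188   61   83 3624]
(np.int32(256), np.float64(229.5)) [ 0.6154 -0.0967  0.046 ]
(np.int32(317), np.float64(229.5)) [ 0.6489 -0.0912  0.046 ]
(np.float64(286.5), np.int32(188)) [ 0.6283 -0.0705  0.046 ]
(np.float64(286.5), np.int32(271)) [ 0.6364 -0.1195  0.046 ]
[286.1054 229.7704] [ 0.632  -0.0941  0.046 ]
```

Request:
send_rows:
  steps:
    - [[2,0,-15],[0,0,0]]
    - [[2,0,-30],[0,0,0]]
    - [[2,0,-42],[0,0,0]]
    - [[2,0,-47],[0,0,0]]
    - [[2,0,-47],[0,0,0]]
    - [[2,0,-47],[0,0,0]]

```text
t: 15.88
position: [0.6364, -0.1087, 0.0403]
ee_rot: [[-0.159, 0.987, 0.001], [0.987, 0.159, -0.0], [-0.001, 0.001, -1.0]]
contact_force: [0.3, 0.3, -0.2]
opening: 0.06
grasp_force: 0.0
```

Request:
send_rows:
  steps:
    - [[0,0,0],[0,0,0]]
    - [[0,0,0],[0,0,0]]
    - [[0,0,0],[0,0,0]]
    - [[0,0,0],[0,0,0]]
    - [[0,0,0],[0,0,0]]
  hand: 0
  force: 40

```text
t: 16.3
position: [0.6339, -0.1093, 0.0406]
ee_rot: [[-0.158, 0.987, -0.004], [0.987, 0.158, -0.002], [-0.001, -0.004, -1.0]]
contact_force: [-7.0, -1.3, 7.4]
opening: 0.0327
grasp_force: 39.3
```

Gripped on the tread sides (33 mm). Lift.

Request:
send_rows:
  steps:
    - [[0,0,5],[0,0,0]]
    - [[0,0,10],[0,0,0]]
    - [[0,0,15],[0,0,0]]
    - [[0,0,20],[0,0,0]]
    - [[0,0,24],[0,0,0]]
    - [[0,0,24],[0,0,0]]

```text
t: 16.8
position: [0.6338, -0.1084, 0.0638]
ee_rot: [[-0.159, 0.987, -0.004], [0.987, 0.159, -0.0], [0.0, -0.004, -1.0]]
contact_force: [-7.6, -0.9, -3.3]
opening: 0.0326
grasp_force: 40.6
```

Request:
send_rows:
  steps:
    - [[0,0,0],[0,0,0]]
    - [[0,0,0],[0,0,0]]
    - [[0,0,2],[0,0,0]]
    - [[0,0,15],[0,0,0]]
    - [[0,0,40],[0,0,0]]
    - [[0,0,80],[0,0,0]]
    - [[0,0,80],[0,0,0]]
    - [[0,0,80],[0,0,0]]
  hand: 0.8

```text
t: 17.47
position: [0.6398, -0.1096, 0.1491]
ee_rot: [[-0.159, 0.987, 0.011], [0.987, 0.159, -0.003], [-0.004, 0.01, -1.0]]
contact_force: [-0.2, 1.6, -0.2]
opening: 0.0682
grasp_force: 0.0
```

```bash
python3 snap.py w8; python3 - <<'E'
from h import *
import cv2,json
np.set_printoptions(precision=4,suppress=True)
for f in("w7","w8"):
    C=json.load(open(f+".json"));im=cv2.imread(f"pics/{f}.png");b,g,r=[im[...,i].astype(int) for i in range(3)]
    m=((r>70)&(r>2.2*g)&(r>2.2*b)).astype('uint8');k,l,st,c=cv2.connectedComponentsWithStats(m)
    i=1+st[1:,4].argmax();x,y,w,h,_=st[i];print(f,st[i],c[i])
    y2=y+h-8
    for z in(.046,.076):
        print(z,"width low",np.linalg.norm(onz("wrist",(x,y2),z,C)-onz("wrist",(x+w,y2),z,C)))
E
```

```text
17.4667 [ 0.63984592 -0.109641    0.14912942] [ 0.0106414  -0.00251681 -0.99994021]
w7 [ 256  188   61   83 3624] [286.1054 229.7704]
0.046 width low 0.03517053571599605
0.076 width low 0.029096228754484862
w8 [ 248  162   51   82 3003] [272.9873 205.1538]
0.046 width low 0.039156511392585365
0.076 width low 0.0342101990192626
```

Request:
send_rows:
  steps:
    - [[-30,2,0],[0,0,0]]
    - [[-60,4,0],[0,0,0]]
    - [[-67,4,-15],[0,0,0]]
    - [[-67,4,-40],[0,0,0]]
    - [[-67,4,-60],[0,0,0]]
    - [[-67,4,-71],[0,0,0]]
    - [[-67,4,-71],[0,0,0]]
    - [[-67,4,-71],[0,0,0]]
  hand: 0

```text
t: 18.18
position: [0.568, -0.1044, 0.0715]
ee_rot: [[-0.159, 0.987, -0.002], [0.987, 0.159, 0.001], [0.001, -0.002, -1.0]]
contact_force: [-0.4, -0.2, 0.4]
opening: -0.0002
grasp_force: 0.0
```

Request:
send_rows:
  steps:
    - [[-1.6,10,0],[0,0,0]]
    - [[-2.4,15,0],[0,0,0]]
    - [[-3.2,20,0],[0,0,0]]
    - [[-4,25,0],[0,0,0]]
    - [[-4.8,30,0],[0,0,0]]
    - [[-5.6,35,0],[0,0,0]]
    - [[-6.4,40,0],[0,0,0]]

```text
t: 18.77
position: [0.5626, -0.0641, 0.0727]
ee_rot: [[-0.159, 0.987, 0.001], [0.987, 0.159, -0.0], [-0.0, 0.001, -1.0]]
contact_force: [0.4, -1.3, 1.2]
opening: 0.0002
grasp_force: 0.5
```

Request:
send_rows:
  steps:
    - [[-1.3,8,1],[0,0,0]]
    - [[-2.9,18,2],[0,0,0]]
    - [[-4.5,28,2],[0,0,0]]
    - [[-6.1,38,2],[0,0,0]]
    - [[-7.7,48,2],[0,0,0]]
    - [[-9.3,58,2],[0,0,0]]
    - [[-10.9,68,2],[0,0,0]]
    - [[-12.5,78,2],[0,0,0]]
    - [[-14.1,88,2],[0,0,0]]
    - [[-15.4,96,2],[0,0,0]]

```text
t: 19.6
position: [0.5464, 0.0328, 0.0741]
ee_rot: [[-0.159, 0.987, -0.0], [0.987, 0.159, 0.001], [0.001, -0.0, -1.0]]
contact_force: [-0.8, 0.2, -0.1]
opening: -0.0001
grasp_force: 0.0
```

Request:
send_rows:
  steps:
    - [[-1.3,8,0],[0,0,0]]
    - [[-2.6,16,0],[0,0,0]]
    - [[-3.9,24,0],[0,0,0]]
    - [[-5.2,32,0],[0,0,0]]
    - [[-6.3,39,0],[0,0,0]]
    - [[-7.3,45,0],[0,0,0]]
    - [[-8.1,50,0],[0,0,0]]
    - [[-8.9,55,0],[0,0,0]]
    - [[-9.5,59,0],[0,0,0]]
    - [[-10.1,63,0],[0,0,0]]

```text
t: 20.43
position: [0.5367, 0.0946, 0.0742]
ee_rot: [[-0.159, 0.987, -0.0], [0.987, 0.159, -0.0], [-0.0, -0.0, -1.0]]
contact_force: [0.1, -1.7, -0.4]
opening: 0.0002
grasp_force: 0.5
```

Request:
send_rows:
  steps:
    - [[-0.5,3,0],[0,0,0]]
    - [[-0.9,6,0],[0,0,0]]
    - [[-1.4,9,0],[0,0,0]]
    - [[-1.8,11,0],[0,0,0]]
    - [[-2.1,13,0],[0,0,0]]
    - [[-2.4,15,0],[0,0,0]]
    - [[-2.7,17,0],[0,0,0]]

```text
t: 21.02
position: [0.5351, 0.105, 0.0744]
ee_rot: [[-0.156, 0.988, 0.002], [0.988, 0.156, -0.017], [-0.017, -0.001, -1.0]]
contact_force: [0.3, -22.0, -0.8]
opening: -0.0001
grasp_force: 11.2
```

Request:
send_rows:
  steps:
    - [[0.8,-6,0],[0,0,0]]
    - [[2.4,-16,0],[0,0,0]]
    - [[5,-30,10],[0,0,0]]
    - [[5,-30,50],[0,0,0]]
    - [[5,-30,90],[0,0,0]]
    - [[2,-5,130],[0,0,0]]
    - [[-4,30,165],[0,0,0]]
    - [[-10,65,195],[0,0,0]]
    - [[-14,98,195],[0,0,0]]
    - [[-14,98,195],[0,0,0]]
  hand: 1

```text
t: 21.85
position: [0.5214, 0.2144, 0.2736]
ee_rot: [[-0.163, 0.987, 0.007], [0.987, 0.163, 0.006], [0.005, 0.008, -1.0]]
contact_force: [0.2, -0.1, -0.0]
opening: 0.0857
grasp_force: 0.0
```

```bash
python3 snap.py w9; python3 - <<'E'
from h import *
import cv2,json
np.set_printoptions(precision=4,suppress=True)
u=np.array([.987,.159]);dd=np.array([-.159,.987])
C=json.load(open("w9.json"));im=cv2.GaussianBlur(cv2.imread("pics/w9.png"),(3,3),0).astype(float)
def edges(l,s0,s1,z,th=25):
    P=lambda s:pix("wrist",tuple(s*dd+l*u)+(z,),C)
    a,b=P(s0),P(s1);c=int((a[0]+b[0])/2);v0,v1=sorted((int(a[1]),int(b[1])));v0=max(v0,0);v1=min(v1,419)
    g=np.abs(np.diff(im[v0:v1,c-4:c+5].mean(1),axis=0)).sum(1)
    return [(round(float(onz("wrist",(c,v0+k+.5),z,C)[:2]@dd)*1000,1),int(g[k])) for k in range(1,len(g)-1) if g[k]>th and g[k]>=g[k-1] and g[k]>g[k+1]]
print("deck end (need ~34)",edges(.4887,.01,.06,.083),edges(.5187,.01,.06,.083))
print("stack top rear",edges(.5487,.10,.14,.152),"cleat",edges(.5487,.19,.225,.1555),edges(.5387,.19,.225,.1555))
b,g,r=[im[...,i] for i in range(3)];m=((r>70)&(r>2.2*g)&(r>2.2*b)).astype('uint8');k,l,st,c=cv2.connectedComponentsWithStats(m);print("red",st[1:][st[1:,4]>50])
E
```

```text
21.85 [0.52141303 0.21441737 0.27359022] [ 0.00686665  0.00609108 -0.99995787]
deck end (need ~34) [(29.3, 82)] [(29.3, 94)]
stack top rear [(136.1, 82), (119.1, 38)] cleat [(212.9, 85), (201.2, 79)] [(212.8, 86), (201.2, 92)]
red [[318 277  30  41 826]]
```

```bash
python3 - <<'E'
from rig import *
print(workorder.hand_in())
E
```

```text
the job is handed in; nothing more can be done
None
```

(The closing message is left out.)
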